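# Lock the shield plug of the isotope store

## Robot

A 6-joint arm with a two-finger parallel gripper is mounted at the origin on the work surface. World frame = base frame: x ahead of the robot, y to its left, z up, the work surface at z = 0. Lengths are in m, angles in rad, forces in N, time in s.
With the tool pointing down it reaches from about 0.325 to 0.9 m from the base axis. Payload 3.5 kg.
Tool frame: the origin (TCP) lies midway between the tips of the shut fingers; the grasp point (between the pads) lies 19 mm behind it; z points along the fingers, x is the direction in which the jaws open and shut, and the axes are right-handed (so a half turn about z gives the same grasp; the last joint's range is limited). The gripper opens to 85 mm and grips with 20 to 120 N. Pads are 22 mm wide; open, the fingers measure 114 mm over their backs; the gripper's body (76 mm by 85 mm) begins 54 mm behind the grasp point. The pads swing forward as they close: fully open they stand 13 mm farther back than shut.
Start: joints at [1.17, 0.276, -0.026, 1.268, 0, 1.467], TCP at [0.183, 0.597, 0.21] pointing down, gripper open.
Joint ranges: [-3.12, 3.12], [-0.85, 1.88], [-1.08, 1.24], [-1.95, 2.15], [-1.57, 1.53], [-3.14, 3.14]. Speed limits (rad/s): [2.57, 2.57, 3.14, 3.14, 3.14, 3.14].

## Interface

Orientations are given as a unit quaternion [w, x, y, z].
In Python, from cell import r, cams gives the robot as it stands. The module is installed in compiled form; this text tells all that it offers.
- The arm moves only by the tool play_rows, never from a script. Its argument "moves" is a list of rows, each an object with "xyz": the shift along the tool's x, y, z in cm, a list of three; "spin": the turn about the tool's z in rad. In form: [{"xyz": [x, y, z], "spin": spin}, ...]. A call has 1 to 20 rows; each row is the pose to reach, as a shift and turn from the pose commanded when the call began, along the tool's axes at that moment; what a row does not reach only later rows make up. A row lasts 1/8 s, in which the tool goes at most 62.5 mm and 10.7 degrees, less where a joint would pass 70% of its speed; a pose out of reach is approached as far as the arm can. A call with a gripper value outside its range is refused whole. "grip" is the finger opening in cm, from 0 to 8.54, set as the call begins (left out, the last holds). The fingers move at their own pace and stop on an object; "force" is the grip in N (left out, the last holds). Time passes only in rows, so rows that repeat a pose let the fingers close. It gives the time, the measured TCP pose, the force and the opening at its end, in the units of the state.
- r.observe(): the state, without advancing time (a new reading comes with each control period).
- cams.capture(name): name is "scene" or "top" or "wrist"; returns a dict with "color" (420x560x3 uint8, red, green, blue), "fx", "fy", "cx", "cy" (pixels), "origin" and "orientation" of the camera in the world. Camera axes: x right, y down, z forward; pixel columns grow to the right and rows downward; lengths in m; the calibration is good to about 2 mm. A picture is of the moment at which its call begins. There is no depth.
- r.hand_in(): hands the job in, once; it reports no verdict.
The state is a dict: "time_s": time; "joint_pos": joint angles; "joint_vel": joint speeds; "effort": joint torques, N m; "ee_pos": TCP position; "tcp_rot": TCP orientation; "ft_force": force on the tool from outside, world axes, zero at the start; "torque": the same for the moment, N m; "finger_gap": finger opening in m.
Only numpy, scipy, OpenCV 4.12 (cv2) and the standard library are available. Lean on these libraries where they do the work, as an engineer would, in place of code of your own. Each camera call takes 0.05 s, during which the arm holds its last target.

## Task

Pick up the shield plug and put it into the round port on top of the white isotope store, its two lugs through the two slots of the collar. Press it down gently against the spring, turn it clockwise until it meets its stop, without forcing it, and let it rise into its locked detent; then let go, leaving the other things on the tray alone.

Things in the scene. Friction and masses are not known exactly. Their poses are not given: they have to be found in the camera images.
- plug: Loose grey shield plug, about 0.25 kg, upright on the tray. Origin: centre of its underside; z up. Round body 48 mm in diameter, nose tapering to 40 mm at the underside; a 54 mm rim near its top at z 44 mm. Two steel lugs along its +x and -x axes, to 36 mm from the axis, 10 mm wide, z 8 to 14 mm. It looks the same after a half turn.
- plug_grip (a point): Middle of the plug's steel grip bar, 65 mm above its underside. The bar stands on the plug's top: 40 mm long along the plug's x (the way the lugs point), 14 mm thick along y, from z 44 to 79 mm. Axes as the plug's.
- port: Fixed white store, 200 x 200 mm, 90 mm high. Origin: centre of its underside, on the tray; z up through the middle of its port. An aluminium collar (108 mm across, top at z 112 mm) has a 52 mm bore and two entry slots along +x and -x, 13.5 mm wide, longer than the lugs. A half turn makes no difference.
- port_mouth (a point): Centre of the collar's top (z 112 mm in the store's frame), axes as the store's. A steel disc fills the bore: it carries the plug's underside on a spring, free at this point, 0.3 N per mm, hard bottom 35 mm down. With the plug's underside 27 mm or more below this point the lugs are under the collar and it turns clockwise seen from above; counter-clockwise is blocked.
- port_locked (a point): Where the plug's underside sits when locked: on the port's axis, 22 mm below the collar's top. A firm stop (10 Nm/rad) ends the turn 56 to 84 degrees from the entry; it differs each time and is hidden. At the stop the lugs are under pockets 5 mm deep: let up, the plug rises to here. Turned back over 6 degrees, or stopped short, it rises only to 5 mm lower, unlocked. Over 40 N breaks the lugs.
- jar: White closed jar, 60 mm in diameter, 85 mm high, standing on the tray; leave alone. Origin: centre of its underside.
- dish: Clear open tray 100 x 140 x 35 mm; leave alone. Origin: centre of its underside.
- meter: Yellow survey meter 90 x 130 x 70 mm with a carrying handle to z 105 mm; leave alone. Origin: centre of its underside.
Things that resemble listed ones, but are neither listed nor needed, are in the scene too. Leave any orange look-alike of the plug alone.

How it is judged:
By the outcome, as a careful person would: the job done as asked, in the order asked, and still so for the second after the job is handed in, with the robot touching nothing.
It also fails if it takes over 64 s, if anything falls off the work surface, if the arm or the gripper's body presses on something with over 40 N, if the wrist force passes 120 N, or if a joint passes its speed limit or range.

## Working session

There is one attempt and no reset: what is moved stays moved. The work goes in short steps, Python scripts to look and compute and a tool call to move; the robot and the scene stay as the last step left them, time stands still between calls to the robot, and variables do not carry over. Pictures are saved under pics/ and viewed, and the job is handed in when it is done.

Besides the shell and the picture viewer there is one more tool, called after ">>>" by a JSON object that holds its "api" and its "payload". play_rows: Moves the arm, as the interface text tells. Its arguments: {"type":"object","properties":{"moves":{"type":"array"},"grip":{"type":"number"},"force":{"type":"number"}},"required":["moves"]}

```bash
mkdir -p pics; ls; python3 - <<'E'
from cell import r,cams
import cv2
print(r.observe())
for n in ["scene","top","wrist"]:
    c=cams.capture(n); cv2.imwrite(f"pics/{n}0.png",c["color"][:,:,::-1])
    print(n,{k:v for k,v in c.items() if k!="color"})
E
```

```text
pics
{'time_s': 0.0, 'joint_pos': array([ 1.16959059e+00,  2.77185934e-01, -2.78828180e-02,  1.26797716e+00,
       -4.45341619e-06,  1.46738071e+00]), 'joint_vel': array([ 0.00106424, -0.00084358,  0.00179488,  0.00013389,  0.00037728,
       -0.00215417]), 'effort': array([ 2.96664846e-03, -4.45506048e+01,  2.95204675e+01,  1.62686961e-02,
        1.53734404e-04,  1.68303302e-06]), 'ee_pos': array([0.18308017, 0.59673099, 0.20922595]), 'tcp_rot': array([ 5.73530175e-04,  8.04178671e-01,  5.94386575e-01, -9.67584894e-04]), 'ft_force': array([-0.33314079,  0.54396694,  0.18950899]), 'torque': array([-0.0205075 , -0.03236341,  0.03300343]), 'finger_gap': 0.08527491011944435}
scene {'fx': 491.99160898871526, 'fy': 491.99160898871526, 'cx': 278.8594930827025, 'cy': 201.2388081294615, 'origin': array([1.43983685, 0.46821529, 1.12511132]), 'orientation': array([-0.20416157,  0.47382337,  0.78757196, -0.33695679])}
top {'fx': 495.8673982675151, 'fy': 495.8673982675151, 'cx': 284.05174410372695, 'cy': 211.5484869553251, 'origin': array([ 0.42159239, -0.02534077,  1.27170765]), 'orientation': array([-0.01652116,  0.7158213 , -0.69791022,  0.01575576])}
wrist {'fx': 369.285528013773, 'fy': 369.285528013773, 'cx': 282.43185503601507, 'cy': 211.93853109462006, 'origin': array([0.10574208, 0.61965528, 0.37373607]), 'orientation': array([0.12709197, 0.79386968, 0.58746079, 0.09224093])}
```

View pics/scene0.png

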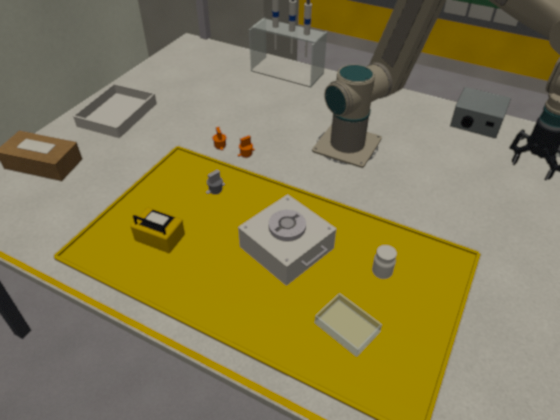

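View pics/top0.png

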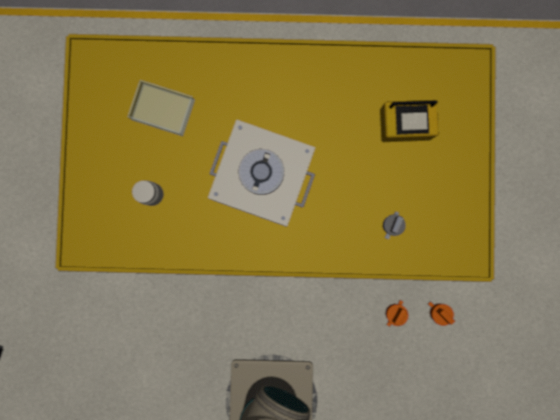

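View pics/wrist0.png

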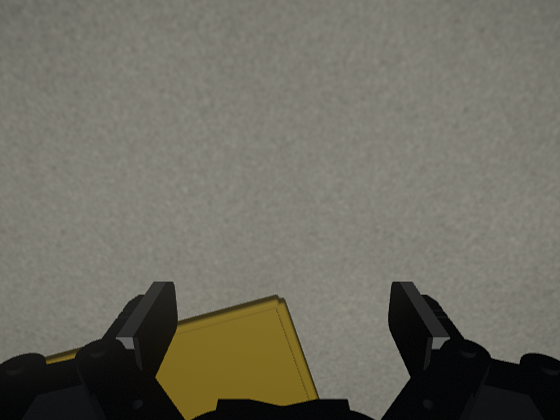

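The top view shows the grey plug at about (394,225), with its lugs roughly up-right to down-left. The collar is at (262,171), the orange look-alikes at (398,314) and (441,314), and the meter at (411,120). I'll zoom in on the plug and collar.

```bash
python3 - <<'E'
import cv2,numpy as np
t=cv2.imread("pics/top0.png"); s=cv2.imread("pics/scene0.png")
z=lambda im,x,y,h,k:cv2.resize(im[y-h:y+h,x-h:x+h],(k,k),interpolation=cv2.INTER_CUBIC)
cv2.imwrite("pics/z1.png",np.vstack([np.hstack([z(t,394,225,20,300),z(t,262,171,30,300)]),np.hstack([z(s,215,183,20,300),z(s,287,224,30,300)])]))
E
```

```text
(no output)
```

View pics/z1.png

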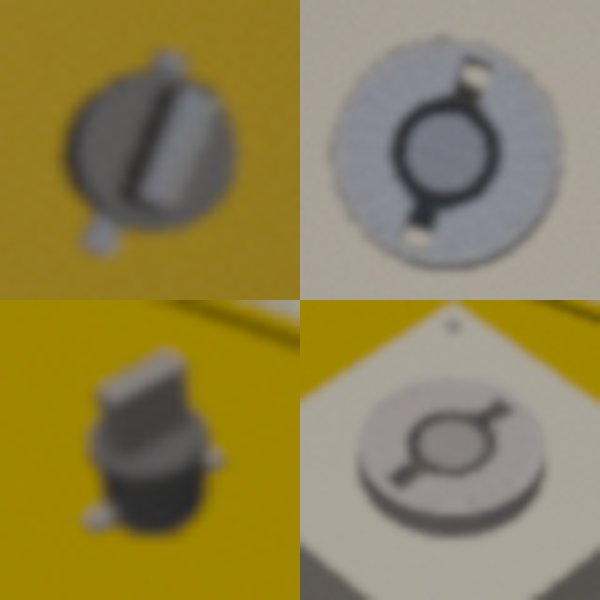

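```bash
cat > h.py <<'E'
import numpy as np, cv2
from scipy.spatial.transform import Rotation as R
def rot(q): return R.from_quat([q[1],q[2],q[3],q[0]])
def ray(c,p):
    d=rot(c["orientation"]).apply([(p[0]-c["cx"])/c["fx"],(p[1]-c["cy"])/c["fy"],1.0]); return np.array(c["origin"]),d
def plane(c,p,z):
    o,d=ray(c,p); return o+d*(z-o[2])/d[2]
def tri(c1,p1,c2,p2):
    o1,d1=ray(c1,p1);o2,d2=ray(c2,p2)
    A=np.stack([d1,-d2],1); s=np.linalg.lstsq(A,o2-o1,rcond=None)[0]
    a=o1+s[0]*d1;b=o2+s[1]*d2; return (a+b)/2,np.linalg.norm(a-b)
def proj(c,P):
    v=rot(c["orientation"]).inv().apply(np.array(P)-c["origin"]); return c["fx"]*v[0]/v[2]+c["cx"],c["fy"]*v[1]/v[2]+c["cy"]
def snap(cams,n,f):
    c=cams.capture(n); cv2.imwrite(f"pics/{f}.png",c["color"][:,:,::-1]); return c
E
python3 - <<'E'
from h import *
from cell import r,cams
t=cams.capture("top"); s=cams.capture("scene")
print("collar",tri(t,(261.2,171.6),s,(287.4,222)))
for z in (.112,.115): 
  a=plane(t,(267,156),z);b=plane(t,(256,188),z);print(a,b,plane(t,(261.2,171.6),z),np.degrees(np.arctan2(*(a-b)[1::-1])),np.linalg.norm(a-b))
a=plane(t,(396.4,213.7),.011);b=plane(t,(387.6,236.7),.011);print("plug",a,b,(a+b)/2,np.degrees(np.arctan2(*(a-b)[1::-1])),np.linalg.norm(a-b))
# lugs in scene
k=40/300
print("luglr tri",tri(t,(396.4,213.7),s,(195+215*k,163+159*k)),tri(t,(387.6,236.7),s,(195+100*k,163+218*k)))
print("grip tri",tri(t,(374+180*k,205+150*k),s,(195+143*k,163+75*k)))
m=plane(t,(411,120),.05);print("meter",m)
E
```

```text
collar (array([0.5660146 , 0.03409691, 0.1147922 ]), np.float64(0.0035243405407079462))
[0.6043491  0.02001781 0.112     ] [0.52817618 0.04378642 0.112     ] [0.5671327  0.03265029 0.112     ] -17.329739288733595 0.07979510717380921
[0.60387633 0.01990048 0.115     ] [0.52790047 0.04360759 0.115     ] [0.56675621 0.03250027 0.115     ] -17.329739288733595 0.07958868849503258
plug [ 0.48092285 -0.30913903  0.011     ] [ 0.42191582 -0.28768336  0.011     ] [ 0.45141933 -0.29841119  0.011     ] -19.981880207829207 0.06278674919228164
luglr tri (array([ 0.46814371, -0.27495492,  0.05968605]), np.float64(0.049730305709444776)) (array([ 0.43199639, -0.31526886, -0.03181793]), np.float64(0.04174562259980002))
grip tri (array([ 0.44959029, -0.29590796,  0.07941067]), np.float64(0.004541714287867526))
meter [ 0.71322268 -0.33315372  0.05      ]
```

```bash
python3 - <<'E'
from h import *
from cell import r,cams
w=cams.capture("wrist");o=r.observe();T=rot(o["tcp_rot"])
print(proj(w,o["ee_pos"]), "ctr",plane(w,(280,210),0), plane(w,(280,210),.1))
print("cam in tool",T.inv().apply(w["origin"]-o["ee_pos"]), (T.inv()*rot(w["orientation"])).as_matrix().round(3))
print(T.as_matrix().round(3))
print(T.inv().apply(np.array([.4505,-.297,.22])-o["ee_pos"])*100, T.inv().apply(np.array([.43,.13,.25])-o["ee_pos"])*100)
E
```

```text
(np.float64(285.2130695521404), np.float64(264.4369037283999)) ctr [ 2.19559005e-01  5.81559720e-01 -5.55111512e-17] [0.18916542 0.59179046 0.1       ]
cam in tool [-0.00123267 -0.08069543 -0.16421315] [[ 1.     0.001 -0.001]
 [-0.001  0.951  0.31 ]
 [ 0.001 -0.31   0.951]]
[[ 0.293  0.956 -0.   ]
 [ 0.956 -0.293 -0.001]
 [-0.001 -0.    -1.   ]]
[-77.64589604  51.78498314  -0.94367175] [-37.42940324  37.29559487  -3.97415595]
```

>>> {"api": "play_rows", "payload": {"moves": [{"xyz": [-5,5,-1],"spin": 0},{"xyz": [-10,10,-2],"spin": 0},{"xyz": [-15,15,-3],"spin": 0},{"xyz": [-20,20,-4],"spin": 0},{"xyz": [-25,25,-4],"spin": 0},{"xyz": [-30,30,-4],"spin": 0},{"xyz": [-35,35,-4],"spin": 0},{"xyz": [-40,38,-4],"spin": 0},{"xyz": [-46,41,-4],"spin": 0},{"xyz": [-52,43.5,-4],"spin": 0.05},{"xyz": [-58,46,-3],"spin": 0.05},{"xyz": [-64,48,-2],"spin": 0.05},{"xyz": [-70,50,-1],"spin": 0.05},{"xyz": [-74,51,-1],"spin": 0.05},{"xyz": [-77.6,51.8,-1],"spin": 0.05},{"xyz": [-77.6,51.8,-1],"spin": 0.05},{"xyz": [-77.6,51.8,-1],"spin": 0.05},{"xyz": [-77.6,51.8,-1],"spin": 0.05}]}}

```text
time_s: 2.55
ee_pos: [0.4508, -0.2948, 0.2204]
tcp_rot: [-0.001, 0.818, 0.575, 0.0]
ft_force: [0.4, -0.2, 0.9]
finger_gap: 0.0852
```

```bash
python3 - <<'E'
from h import *
from cell import r,cams
w=snap(cams,"wrist","w1");o=r.observe();print(o["time_s"],o["ee_pos"],o["joint_vel"].round(3),o["joint_pos"].round(2))
E
```

```text
2.6 [ 0.4509559  -0.2945816   0.22056367] [ 0.005 -0.004 -0.002 -0.003 -0.002 -0.001] [-0.7   0.12 -0.2   1.25  0.   -0.35]
```

View pics/w1.png

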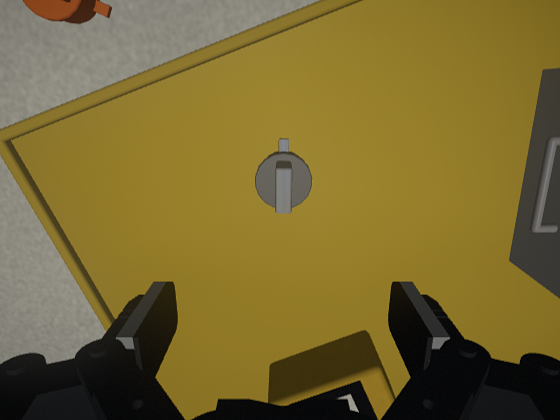

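The wrist view shows the plug at (283,181). Its bar top runs from (283,167) to (283,213), almost vertical, and the upper lug is at (284,143). Next I'll measure these points.

```bash
python3 - <<'E'
from h import *
from cell import r,cams
w=cams.capture("wrist");im=w["color"]
z=cv2.resize(im[130:230,235:335,::-1],(800,800),interpolation=cv2.INTER_CUBIC)[:,:];cv2.imwrite("pics/z2.png",cv2.resize(z,(600,600)))
hsv=cv2.cvtColor(im,cv2.COLOR_RGB2HSV)
m=((hsv[:,:,1]<80)).astype(np.uint8); m[:125]=0;m[225:]=0;m[:,:240]=0;m[:,330:]=0
b=m&(im.min(2)>125).astype(np.uint8)
for y in range(160,220,5): print(y,im[y,272:296,0])
c=max(cv2.findContours(m,0,1)[0],key=cv2.contourArea);print(cv2.boundingRect(c))
E
```

```text
160 [104 104 105 105 105  94  90  90  90  91  91  91  90  91  91  91  91  90
 101 106 106 105 105 106]
165 [104 104 105  93  65  67  68  68  68  68  68  68  67  68  67  67  69  68
  67  81 106 105 105 105]
170 [104 104 104  78 113 129 129 127 127 127 125 124 124 125 125 127 126 127
 117 100  90 104 104 104]
175 [104 104 103  79 114 129 129 129 129 129 127 125 126 126 127 128 128 129
 116  97 103 103 103 103]
180 [103 102 102  81 114 129 129 128 129 129 125 126 127 126 128 128 129 130
 114  92 104 103 102 103]
185 [103 102 102  82 114 131 128 128 128 128 126 126 127 126 128 128 128 129
 112  90 103 103 102 102]
190 [102 102 101  84 114 132 128 129 129 127 126 126 127 127 127 128 128 128
 111  82 104 102 102 102]
195 [102 101 101  90 116 130 128 127 129 127 126 125 126 126 128 129 129 128
 111  77 103 102 101 101]
200 [101 101 101  91 116 130 128 129 129 127 126 126 127 127 128 129 129 127
 113  81 101 101 101 100]
205 [ 93 101 100  88 117 132 128 129 130 129 127 125 126 127 128 129 129 126
 111  78 102  99  92 109]
210 [154 155 154  85 116 130 128 130 130 128 127 126 127 128 129 130 130 121
 107 129 157 154 154 154]
215 [154 154 153 153 154 154 154 154 153 154 154 154 154 156 154 154 154 154
 154 155 154 154 155 155]
(255, 139, 57, 74)
```

View pics/z2.png

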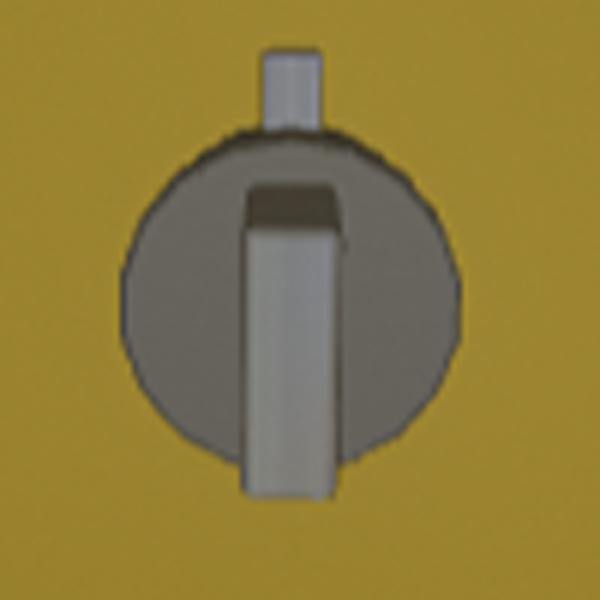

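```bash
python3 - <<'E'
from h import *
from cell import r,cams
w=cams.capture("wrist");o=r.observe();T=rot(o["tcp_rot"])
a=plane(w,(283.6,168.3),.079);b=plane(w,(282.9,212.8),.079);c=(a+b)/2
print("bar",a,b,np.linalg.norm(a-b),np.degrees(np.arctan2(*(b-a)[1::-1])),"thick",np.linalg.norm(plane(w,(276,168.3),.079)-plane(w,(291.2,168.3),.079)))
# lug
l=plane(w,(235+292/6,130+50/6),.014);print("lug",l,np.linalg.norm(l[:2]-c[:2]),np.degrees(np.arctan2(*(c-l)[1::-1])))
print("rim L R",plane(w,(255,130+305/6),.044),plane(w,(312,130+300/6),.044))
print("tool yaw",np.degrees(np.arctan2(*T.as_matrix()[1::-1,0])))
g=np.array([c[0],c[1],.065-.019])
print(c,"shift cm",T.inv().apply(g-o["ee_pos"])*100, o["time_s"])
E
```

```text
bar [ 0.43276911 -0.28845532  0.079     ] [ 0.46957619 -0.30228989  0.079     ] 0.039321196571131325 -20.599582960613944 thick 0.012756936658147085
lug [ 0.41676445 -0.28247786  0.014     ] 0.03674505278414132 -20.543893181761412
rim L R [ 0.4415626  -0.32023285  0.044     ] [ 0.45901438 -0.26926678  0.044     ]
tool yaw 70.19589942506042
[ 0.45117265 -0.29537261  0.079     ] shift cm [-0.06085086  0.02934872 17.46528072] 2.7
```

>>> {"api": "play_rows", "payload": {"moves": [{"xyz": [-0.06,0.03,4],"spin": 0.014},{"xyz": [-0.06,0.03,8],"spin": 0.014},{"xyz": [-0.06,0.03,12],"spin": 0.014},{"xyz": [-0.06,0.03,15],"spin": 0.014},{"xyz": [-0.06,0.03,16.5],"spin": 0.014},{"xyz": [-0.06,0.03,17],"spin": 0.014},{"xyz": [-0.06,0.03,17],"spin": 0.014},{"xyz": [-0.06,0.03,17],"spin": 0.014}]}}

```text
time_s: 3.7
ee_pos: [0.452, -0.2978, 0.0518]
tcp_rot: [0.001, 0.823, 0.568, 0.0]
ft_force: [-0.4, 0.9, -1.2]
finger_gap: 0.0851
```

>>> {"api": "play_rows", "payload": {"moves": [{"xyz": [0,0,0],"spin": 0},{"xyz": [0,0,0],"spin": 0},{"xyz": [0,0,0],"spin": 0},{"xyz": [0,0,0],"spin": 0},{"xyz": [0,0,0],"spin": 0},{"xyz": [0,0,0],"spin": 0},{"xyz": [0,0,0],"spin": 0},{"xyz": [0,0,0],"spin": 0}], "grip": 0.8, "force": 60}}

```text
time_s: 4.7
ee_pos: [0.4511, -0.2967, 0.0506]
tcp_rot: [-0.0, 0.823, 0.568, 0.0]
ft_force: [-0.1, 2.9, 3.0]
finger_gap: 0.0122
```

```bash
python3 - <<'E'
from h import *
from cell import r,cams
w=snap(cams,"wrist","w2");o=r.observe();print(o)
E
```

```text
{'time_s': 4.75, 'joint_pos': array([-7.01964508e-01,  2.65106667e-01, -4.07071207e-01,  8.98616719e-01,
        6.39101081e-04, -3.40299351e-01]), 'joint_vel': array([ 9.82879644e-04, -5.21317157e-05,  1.32950820e-03,  1.01690196e-03,
       -1.72100464e-04,  3.79908372e-06]), 'effort': array([-1.41365591e+00, -3.74262536e+01,  2.41717851e+01, -5.37917577e-01,
       -7.99204074e-01, -6.67079308e-03]), 'ee_pos': array([ 0.45115789, -0.29679037,  0.05055361]), 'tcp_rot': array([-8.26300194e-05,  8.22749057e-01,  5.68404686e-01,  3.08683618e-04]), 'ft_force': array([0.54637934, 2.51712854, 2.87968794]), 'torque': array([ 0.73380608, -0.1516646 , -0.035077  ]), 'finger_gap': 0.01265900509862941}
```

View pics/w2.png

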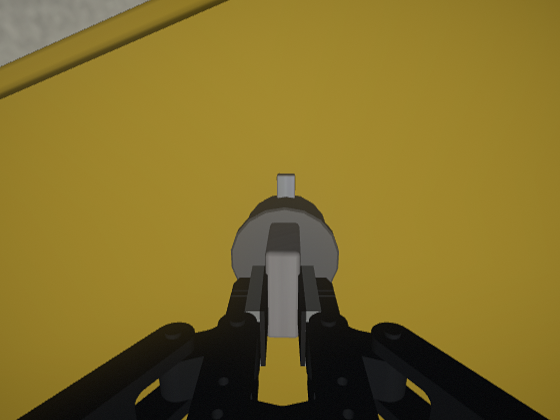

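Gripped, with the gap at about 12–13 mm on the bar. Next I'll lift, then stop short of the port with it under the wrist camera so I can measure it.

>>> {"api": "play_rows", "payload": {"moves": [{"xyz": [0,0,-2],"spin": 0},{"xyz": [0,0,-5],"spin": 0},{"xyz": [0,0,-9],"spin": 0},{"xyz": [0,0,-14],"spin": 0},{"xyz": [3,1,-17],"spin": 0},{"xyz": [7,2,-18],"spin": 0},{"xyz": [11,3,-18],"spin": -0.05},{"xyz": [16,4,-18],"spin": -0.05},{"xyz": [21,5,-18],"spin": -0.05},{"xyz": [26,6,-18],"spin": -0.05},{"xyz": [30,6.6,-18],"spin": -0.05},{"xyz": [33,7,-18],"spin": -0.05},{"xyz": [35,7.2,-18],"spin": -0.05},{"xyz": [35,7.2,-18],"spin": -0.05},{"xyz": [35,7.2,-18],"spin": -0.05},{"xyz": [35,7.2,-18],"spin": -0.05}]}}

```text
time_s: 6.75
ee_pos: [0.6418, 0.0037, 0.2304]
tcp_rot: [0.0, 0.809, 0.588, -0.0]
ft_force: [0.3, -0.6, -2.4]
finger_gap: 0.0121
```

```bash
python3 - <<'E'
from h import *
from cell import r,cams
w=snap(cams,"wrist","w3");o=r.observe();print(o)
E
```

```text
{'time_s': 6.8, 'joint_pos': array([-9.45598496e-02,  2.97459619e-01,  4.37839240e-02,  1.31723167e+00,
       -4.40350131e-04,  2.18652464e-01]), 'joint_vel': array([0.00181867, 0.00050386, 0.00133159, 0.00037475, 0.00287685,
       0.00194071]), 'effort': array([ 1.34597970e-01, -4.77549219e+01,  3.12757409e+01,  3.93410824e-03,
        5.02069277e-03, -8.55268281e-04]), 'ee_pos': array([0.64183366, 0.00377816, 0.23048589]), 'tcp_rot': array([ 1.28293231e-04,  8.08738573e-01,  5.88168231e-01, -1.87350653e-04]), 'ft_force': array([ 0.73493578,  0.74026988, -2.128044  ]), 'torque': array([ 0.05164471, -0.00093566, -0.01045289]), 'finger_gap': 0.012157301618004048}
```

View pics/w3.png

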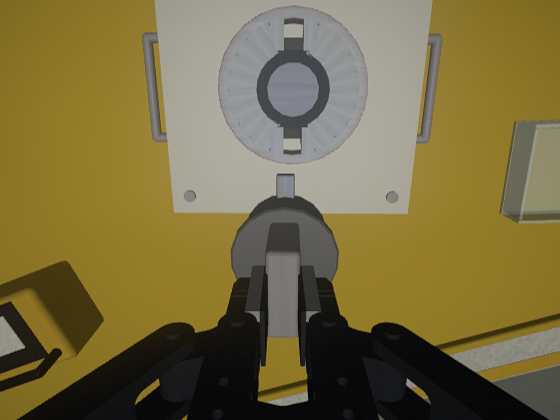

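The collar is at about (293,87), with slots at (293,30) and (292,145). The held plug's front lug is at (286,185). I'll zoom in on both.

```bash
python3 - <<'E'
import cv2,numpy as np
im=cv2.imread("pics/w3.png")
cv2.imwrite("pics/z3.png",cv2.resize(im[0:170,210:380],(595,595),interpolation=cv2.INTER_CUBIC))
cv2.imwrite("pics/z4.png",cv2.resize(im[165:345,220:350],(520,720),interpolation=cv2.INTER_CUBIC)[:600])
E
```

```text
(no output)
```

View pics/z3.png

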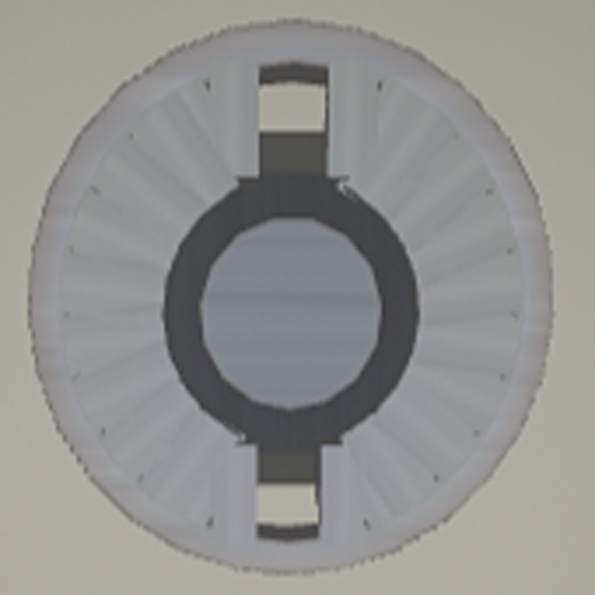

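View pics/z4.png

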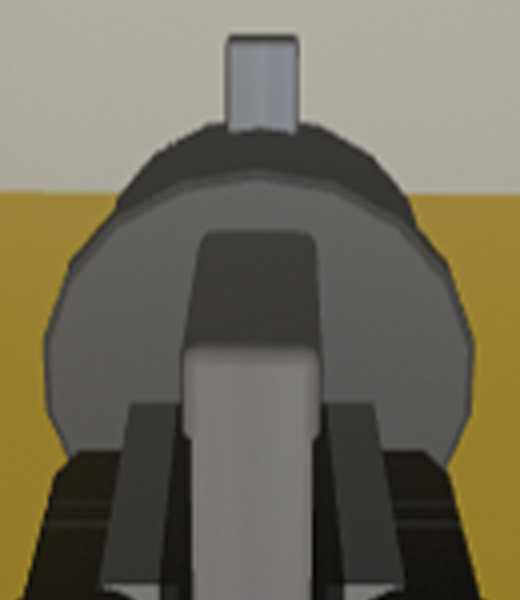

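```bash
python3 - <<'E'
from h import *
from cell import r,cams
w=cams.capture("wrist");o=r.observe();T=rot(o["tcp_rot"]);p=o["ee_pos"]
f=lambda x,y:plane(w,(210+x/3.5,y/3.5),.112)
D=lambda a,b:(np.linalg.norm(a-b),(a+b)/2)
A=f(293.5,66);B=f(289,541);n,c=D(A,B);print("slots len",n,c,"yaw",np.degrees(np.arctan2(*(B-A)[1::-1])))
print("widths",D(f(259,120),f(328,120))[0],D(f(257,490),f(322,490))[0])
print("bore",D(f(165,310),f(418,310)),"outer",D(f(29,300),f(553,300)),D(f(290,19),f(290,575)))
zb=p[2]-.0506
L=plane(w,(220+262.5/4,165+36/4),zb+.014)
print("lug w",D(plane(w,(220+226/4,174),zb+.014),plane(w,(220+299/4,174),zb+.014))[0])
print("rim",D(plane(w,(220+44/4,165+355/4),zb+.044),plane(w,(220+474/4,165+355/4),zb+.044)))
print("bar end",plane(w,(220+252/4,165+347/4),zb+.079), D(plane(w,(220+186/4,165+347/4),zb+.079),plane(w,(220+319/4,165+347/4),zb+.079))[0])
M=T.inv()
for n,q in (("lug",L),("barend",plane(w,(220+252/4,165+347/4),zb+.079))): print(n,q,"in tool",M.apply(q-p)*1000)
print("tool yaw",np.degrees(np.arctan2(*T.as_matrix()[1::-1,0])),p)
print("port c in tool cm",M.apply(np.r_[c[:2],.112]-p)*100)
t=cams.capture("top"); print(plane(t,(261.2,171.6),.112))
E
```

```text
slots len 0.09351163370596477 [0.5663849  0.03488423 0.112     ] yaw -17.958998395613843
widths 0.013727362290049719 0.014067971399921822
bore (np.float64(0.05251191190842078), array([0.5652169 , 0.03532753, 0.112     ])) outer (np.float64(0.1085128180772036), array([0.5633073 , 0.03580616, 0.112     ])) (np.float64(0.10925622288919276), array([0.56597785, 0.03476602, 0.112     ]))
lug w 0.01010570940526707
rim (np.float64(0.05434616494099049), array([0.63929236, 0.00448735, 0.223941  ]))
bar end [0.62297692 0.00881945 0.258941  ] 0.013342790858905565
lug [0.60659769 0.0156428  0.193941  ] in tool [  0.30834563 -37.22189213  36.59592107]
barend [0.62297692 0.00881945 0.258941  ] in tool [ -1.15645119 -19.53033722 -28.40177763]
tool yaw 72.06118094095706 [0.64191448 0.0038959  0.230541  ]
port c in tool cm [ 0.625145   -8.14149532 11.85305364]
[0.5671327  0.03265029 0.112     ]
```

>>> {"api": "play_rows", "payload": {"moves": [{"xyz": [0.2,-3,0],"spin": 0},{"xyz": [0.4,-6,1],"spin": 0},{"xyz": [0.6,-8.1,3],"spin": 0},{"xyz": [0.6,-8.1,5],"spin": 0},{"xyz": [0.6,-8.1,5.7],"spin": 0},{"xyz": [0.6,-8.1,5.7],"spin": 0},{"xyz": [0.6,-8.1,5.7],"spin": 0},{"xyz": [0.6,-8.1,5.7],"spin": 0}]}}

```text
time_s: 7.9
ee_pos: [0.5679, 0.0352, 0.1743]
tcp_rot: [0.001, 0.808, 0.589, 0.001]
ft_force: [0.8, 0.6, -2.6]
finger_gap: 0.0118
```

```bash
python3 - <<'E'
from h import *
from cell import r,cams
w=snap(cams,"wrist","w4");s=snap(cams,"scene","s4");t=snap(cams,"top","t4");o=r.observe();T=rot(o["tcp_rot"]);p=o["ee_pos"]
print(p,o["ft_force"],np.degrees(np.arctan2(*T.as_matrix()[1::-1,0])),T.as_matrix()[2].round(4),o["time_s"])
print(T.inv().apply(np.array([.5664,.0349,.17])-p)*1000)
w_=cv2.imread("pics/w4.png");s_=cv2.imread("pics/s4.png")
cv2.imwrite("pics/z5.png",np.hstack([cv2.resize(w_[130:330,180:380],(400,400)),cv2.resize(s_[180:240,257:317],(400,400),interpolation=cv2.INTER_CUBIC)]))
E
```

```text
[0.56736091 0.03532017 0.17386356] [ 0.03299197  0.41609317 -1.82004367] 72.13094873959389 [ 2.e-04  8.e-04 -1.e+00] 8.05
[-0.69540732 -0.78863559  3.8628269 ]
```

View pics/z5.png

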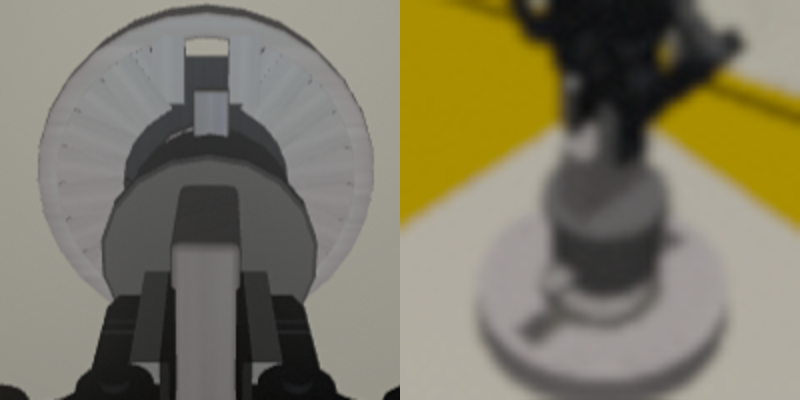

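```bash
python3 - <<'E'
from h import *
from cell import r,cams
im=cv2.imread("pics/w4.png")
cv2.imwrite("pics/z6.png",cv2.resize(im[130:210,235:335],(800,640),interpolation=cv2.INTER_CUBIC)[:600])
E
```

```text
(no output)
```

View pics/z6.png

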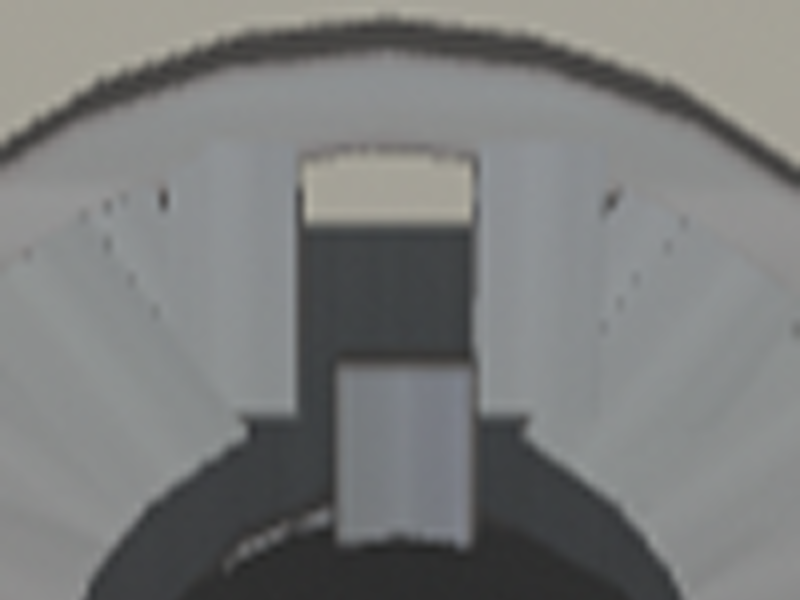

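```bash
python3 - <<'E'
from h import *
from cell import r,cams
w=cams.capture("wrist");o=r.observe();T=rot(o["tcp_rot"]);p=o["ee_pos"];M=T.inv()
f=lambda x,y,z:M.apply(plane(w,(235+x/8,130+y/8),z)-p)*1000
zb=p[2]-.0506
print("slot end",f(388.5,150,.112),"slot in",f(388.5,415,.112),"w",f(478,300,.112)-f(299,300,.112))
print("lug",f(404.5,362,zb+.014),"w",f(473,362,zb+.014)-f(336,362,zb+.014), p)
print("bore y75 edges",f(85,600,.112),f(685,600,.112))
E
```

```text
slot end [ -0.65811976 -47.24986157  61.74075795] slot in [ -0.62529015 -26.53125469  61.75303013] w [ 1.38730837e+01 -1.05419014e-02  2.48330892e-03]
lug [  0.41600533 -36.3133869   36.57858259] w [ 9.49910556e+00 -7.35014643e-03  1.70028022e-03] [0.56724308 0.03538329 0.17376884]
bore y75 edges [-24.90232962 -11.33034016  61.75767316] [ 23.1361372  -11.37015719  61.76627018]
```

>>> {"api": "play_rows", "payload": {"moves": [{"xyz": [-0.1,-0.02,0],"spin": 0},{"xyz": [-0.1,-0.02,0.3],"spin": 0},{"xyz": [-0.1,-0.02,0.7],"spin": 0},{"xyz": [-0.1,-0.02,1.1],"spin": 0},{"xyz": [-0.1,-0.02,1.3],"spin": 0},{"xyz": [-0.1,-0.02,1.5],"spin": 0},{"xyz": [-0.1,-0.02,1.6],"spin": 0},{"xyz": [-0.1,-0.02,1.6],"spin": 0}]}}

```text
time_s: 9.1
ee_pos: [0.5665, 0.0345, 0.1575]
tcp_rot: [0.0, 0.808, 0.589, 0.0]
ft_force: [-0.1, 0.4, -2.2]
finger_gap: 0.0125
```

```bash
python3 - <<'E'
from h import *
from cell import r,cams
w=snap(cams,"wrist","w5")
o=r.observe();T=rot(o["tcp_rot"]);p=o["ee_pos"]
print(p,o["ft_force"],o["torque"],np.degrees(np.arctan2(*T.as_matrix()[1::-1,0])),o["time_s"])
im=cv2.imread("pics/w5.png")
cv2.imwrite("pics/z7.png",cv2.resize(im[130:250,210:350],(700,600),interpolation=cv2.INTER_CUBIC)[:600])
E
```

```text
[0.56649037 0.03448595 0.15751496] [-0.50398731  0.980779   -2.3506379 ] [-0.03110755  0.0433094  -0.03716175] 72.13330992579111 9.15
```

View pics/z7.png

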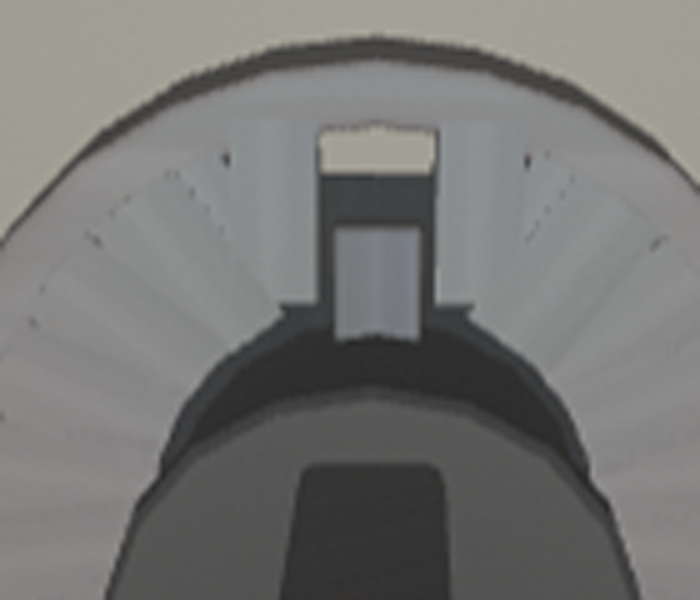

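The lug is centred in its slot, both at zoom x≈377. I'll keep going down.

>>> {"api": "play_rows", "payload": {"moves": [{"xyz": [0,0,0.2],"spin": 0},{"xyz": [0,0,0.4],"spin": 0},{"xyz": [0,0,0.6],"spin": 0},{"xyz": [0,0,0.8],"spin": 0},{"xyz": [0,0,1.0],"spin": 0},{"xyz": [0,0,1.2],"spin": 0},{"xyz": [0,0,1.2],"spin": 0},{"xyz": [0,0,1.2],"spin": 0}]}}

```text
time_s: 10.15
ee_pos: [0.5667, 0.0346, 0.1456]
tcp_rot: [0.0, 0.808, 0.589, 0.0]
ft_force: [0.3, 0.6, 1.3]
finger_gap: 0.012
```

```bash
python3 - <<'E'
from h import *
from cell import r,cams
w=snap(cams,"wrist","w6");s=snap(cams,"scene","s6")
o=r.observe();T=rot(o["tcp_rot"]);p=o["ee_pos"]
print(p,o["ft_force"],o["torque"],np.degrees(np.arctan2(*T.as_matrix()[1::-1,0])),o["time_s"])
im=cv2.imread("pics/w6.png");s_=cv2.imread("pics/s6.png")
cv2.imwrite("pics/z8.png",np.hstack([cv2.resize(im[130:270,210:350],(400,400),interpolation=cv2.INTER_CUBIC),cv2.resize(s_[180:250,252:322],(400,400),interpolation=cv2.INTER_CUBIC)]))
E
```

```text
[0.5666809  0.03453417 0.14560325] [0.34263629 0.47758567 1.01910595] [ 0.11128185  0.01439611 -0.05862085] 72.13562845334147 10.25
```

View pics/z8.png

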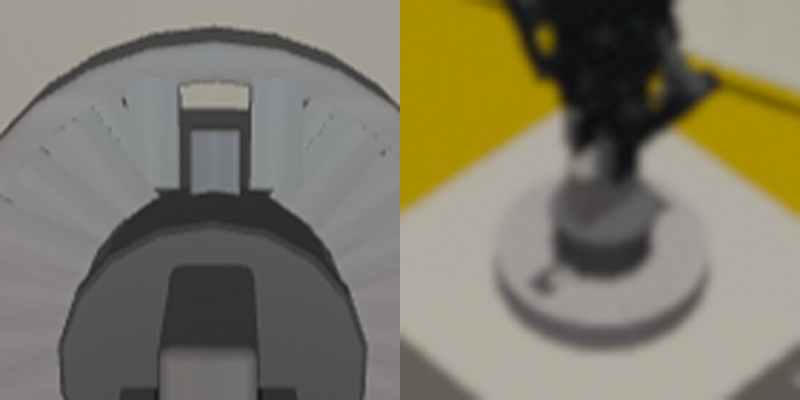

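>>> {"api": "play_rows", "payload": {"moves": [{"xyz": [0,0,0.2],"spin": 0},{"xyz": [0,0,0.4],"spin": 0},{"xyz": [0,0,0.6],"spin": 0},{"xyz": [0,0,0.8],"spin": 0},{"xyz": [0,0,1.0],"spin": 0},{"xyz": [0,0,1.2],"spin": 0},{"xyz": [0,0,1.2],"spin": 0},{"xyz": [0,0,1.2],"spin": 0}]}}

```text
time_s: 11.25
ee_pos: [0.5667, 0.0346, 0.1336]
tcp_rot: [0.0, 0.808, 0.589, 0.0]
ft_force: [-0.3, 1.4, 4.5]
finger_gap: 0.0122
```

```bash
python3 - <<'E'
from h import *
from cell import r,cams
w=snap(cams,"wrist","w7");s=snap(cams,"scene","s7")
F=[];Z=[]
for i in range(6):
    cams.capture("top");o=r.observe();F.append(o["ft_force"]);Z.append(o["ee_pos"])
T=rot(o["tcp_rot"])
print(np.mean(Z,0),np.mean(F,0),np.std(F,0),o["torque"],np.degrees(np.arctan2(*T.as_matrix()[1::-1,0])),o["time_s"])
im=cv2.imread("pics/w7.png");s_=cv2.imread("pics/s7.png")
cv2.imwrite("pics/z9.png",np.hstack([cv2.resize(im[130:270,210:350],(400,400),interpolation=cv2.INTER_CUBIC),cv2.resize(s_[180:250,252:322],(400,400),interpolation=cv2.INTER_CUBIC)]))
E
```

```text
[0.56674146 0.03453343 0.13367773] [-0.04346126  0.79731595  4.82868662] [0.59093264 0.32846292 0.43503509] [ 0.15484616  0.01696219 -0.01822381] 72.13335113168313 11.65
```

View pics/z9.png

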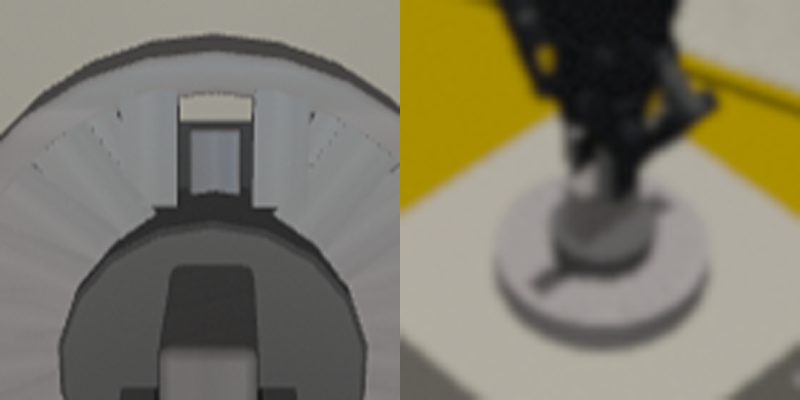

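>>> {"api": "play_rows", "payload": {"moves": [{"xyz": [0,0,0.1],"spin": 0},{"xyz": [0,0,0.2],"spin": 0},{"xyz": [0,0,0.3],"spin": 0},{"xyz": [0,0,0.3],"spin": 0},{"xyz": [0,0,0.3],"spin": 0}]}}

```text
time_s: 12.28
ee_pos: [0.5668, 0.0346, 0.1308]
tcp_rot: [0.0, 0.808, 0.589, 0.0]
ft_force: [-0.4, 1.4, 4.8]
finger_gap: 0.0124
```

```bash
cat > st.py <<'E'
from h import *
from cell import r,cams
F=[];Z=[];Q=[]
for i in range(4):
    cams.capture("top");o=r.observe();F.append(o["ft_force"]);Z.append(o["ee_pos"]);Q.append(o["torque"])
T=rot(o["tcp_rot"])
print(np.mean(Z,0).round(4),np.mean(F,0).round(2),np.mean(Q,0).round(3),"yaw",np.degrees(np.arctan2(*T.as_matrix()[1::-1,0])).round(2),"gap",o["finger_gap"],"j6",o["joint_pos"][5],o["time_s"])
E
python3 st.py
```

```text
[0.5668 0.0346 0.1308] [-0.3   0.95  6.3 ] [ 0.181  0.092 -0.007] yaw 72.14 gap 0.012372334949741442 j6 0.25875115412621724 12.475
```

>>> {"api": "play_rows", "payload": {"moves": [{"xyz": [0,0,0],"spin": 0.04},{"xyz": [0,0,0],"spin": 0.08},{"xyz": [0,0,0],"spin": 0.12},{"xyz": [0,0,0],"spin": 0.16},{"xyz": [0,0,0],"spin": 0.2},{"xyz": [0,0,0],"spin": 0.2}]}}

```text
time_s: 13.22
ee_pos: [0.5676, 0.0338, 0.1312]
tcp_rot: [0.001, 0.863, 0.505, 0.001]
ft_force: [1.0, -0.0, 6.5]
finger_gap: 0.0123
```

```bash
python3 st.py; python3 - <<'E'
from h import *
from cell import cams
w=snap(cams,"wrist","w8")
im=cv2.imread("pics/w8.png")
cv2.imwrite("pics/z10.png",cv2.resize(im[110:310,180:380],(500,500),interpolation=cv2.INTER_CUBIC))
E
```

```text
[0.5675 0.0338 0.1311] [ 0.77 -0.23  5.62] [-0.243 -0.111  0.018] yaw 60.66 gap 0.011752706677193083 j6 0.45867405326241595 13.425
```

View pics/z10.png

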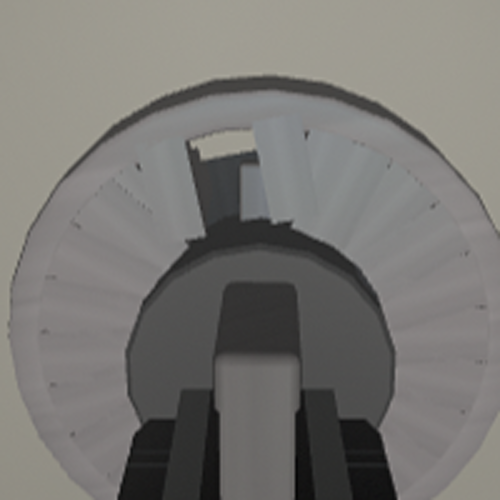

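>>> {"api": "play_rows", "payload": {"moves": [{"xyz": [0,0,0],"spin": 0.05},{"xyz": [0,0,0],"spin": 0.1},{"xyz": [0,0,0],"spin": 0.15},{"xyz": [0,0,0],"spin": 0.2},{"xyz": [0,0,0],"spin": 0.25},{"xyz": [0,0,0],"spin": 0.3},{"xyz": [0,0,0],"spin": 0.35},{"xyz": [0,0,0],"spin": 0.4},{"xyz": [0,0,0],"spin": 0.45},{"xyz": [0,0,0],"spin": 0.5},{"xyz": [0,0,0],"spin": 0.55},{"xyz": [0,0,0],"spin": 0.6},{"xyz": [0,0,0],"spin": 0.65},{"xyz": [0,0,0],"spin": 0.7},{"xyz": [0,0,0],"spin": 0.7}]}}

```text
time_s: 15.35
ee_pos: [0.5668, 0.0332, 0.1309]
tcp_rot: [0.002, 0.984, 0.178, 0.0]
ft_force: [0.1, -1.8, 6.1]
finger_gap: 0.0121
```

```bash
python3 st.py
```

```text
[0.5668 0.0332 0.1309] [-0.46 -1.74  5.81] [-0.52   0.217  0.037] yaw 20.54 gap 0.012169119505422031 j6 1.1587042860880048 15.55
```

>>> {"api": "play_rows", "payload": {"moves": [{"xyz": [0,0,0],"spin": 0.03},{"xyz": [0,0,0],"spin": 0.06},{"xyz": [0,0,0],"spin": 0.08},{"xyz": [0,0,0],"spin": 0.08}]}}

```text
time_s: 16.05
ee_pos: [0.5667, 0.0332, 0.1309]
tcp_rot: [0.001, 0.99, 0.139, 0.0]
ft_force: [0.3, -2.5, 6.8]
finger_gap: 0.012
```

```bash
python3 st.py
```

```text
[0.5667 0.0332 0.1309] [-0.43 -2.19  6.07] [-0.534  0.242  0.033] yaw 15.95 gap 0.011967650026760495 j6 1.238628908449116 16.25
```

>>> {"api": "play_rows", "payload": {"moves": [{"xyz": [0,0,0],"spin": 0.03},{"xyz": [0,0,0],"spin": 0.05},{"xyz": [0,0,0],"spin": 0.05}]}}

```text
time_s: 16.62
ee_pos: [0.5666, 0.0333, 0.1309]
tcp_rot: [0.001, 0.993, 0.114, -0.0]
ft_force: [-0.4, -2.6, 5.9]
finger_gap: 0.0116
```

```bash
python3 st.py
```

```text
[0.5666 0.0333 0.1308] [-0.49 -2.13  6.26] [-0.526  0.294  0.029] yaw 13.09 gap 0.012411259458486175 j6 1.2886158098730662 16.825
```

>>> {"api": "play_rows", "payload": {"moves": [{"xyz": [0,0,0],"spin": 0.03},{"xyz": [0,0,0],"spin": 0.06},{"xyz": [0,0,0],"spin": 0.06}]}}

```text
time_s: 17.2
ee_pos: [0.5665, 0.0333, 0.1308]
tcp_rot: [0.001, 0.996, 0.084, -0.0]
ft_force: [-0.2, -2.1, 5.8]
finger_gap: 0.0122
```

```bash
python3 st.py
```

```text
[0.5665 0.0333 0.1308] [-0.64 -1.68  6.48] [-0.464  0.331  0.045] yaw 9.65 gap 0.012069498612710807 j6 1.3486824446457353 17.4
```

>>> {"api": "play_rows", "payload": {"moves": [{"xyz": [0,0,0],"spin": 0.03},{"xyz": [0,0,0],"spin": 0.05},{"xyz": [0,0,0],"spin": 0.05}]}}

```text
time_s: 17.77
ee_pos: [0.5665, 0.0333, 0.1308]
tcp_rot: [0.001, 0.998, 0.059, -0.0]
ft_force: [-0.9, -1.9, 6.4]
finger_gap: 0.0119
```

```bash
python3 st.py
```

```text
[0.5664 0.0333 0.1308] [-0.45 -2.42  6.09] [-0.479  0.322  0.046] yaw 6.79 gap 0.012058104342315136 j6 1.3985968595451328 17.975
```

>>> {"api": "play_rows", "payload": {"moves": [{"xyz": [0,0,0],"spin": 0.03},{"xyz": [0,0,0],"spin": 0.05},{"xyz": [0,0,0],"spin": 0.05}]}}

```text
time_s: 18.35
ee_pos: [0.5663, 0.0334, 0.1307]
tcp_rot: [0.001, 0.999, 0.034, -0.0]
ft_force: [-0.0, -2.1, 6.5]
finger_gap: 0.0122
```

```bash
python3 st.py
```

```text
[0.5664 0.0333 0.1308] [-0.56 -1.81  6.19] [-0.464  0.357  0.03 ] yaw 3.93 gap 0.011924662756333824 j6 1.448640528802768 18.55
```

>>> {"api": "play_rows", "payload": {"moves": [{"xyz": [0,0,0],"spin": 0.03},{"xyz": [0,0,0],"spin": 0.05},{"xyz": [0,0,0],"spin": 0.05}]}}

```text
time_s: 18.92
ee_pos: [0.5662, 0.0333, 0.1307]
tcp_rot: [0.001, 1.0, 0.009, -0.0]
ft_force: [-0.3, -1.6, 6.5]
finger_gap: 0.0123
```

```bash
python3 st.py
```

```text
[0.5662 0.0334 0.1307] [-1.33 -1.6   6.53] [-0.433  0.446  0.124] yaw 1.08 gap 0.011983067892962388 j6 1.4983585239528086 19.125
```

>>> {"api": "play_rows", "payload": {"moves": [{"xyz": [0,0,0],"spin": 0.02},{"xyz": [0,0,0],"spin": 0.02}]}}

```text
time_s: 19.38
ee_pos: [0.5661, 0.0334, 0.1307]
tcp_rot: [0.001, 1.0, -0.0, -0.0]
ft_force: [-1.1, -1.3, 6.7]
finger_gap: 0.0125
```

```bash
python3 st.py
```

```text
[0.5661 0.0334 0.1307] [-1.58 -1.93  7.02] [-0.464  0.463  0.239] yaw -0.04 gap 0.011913290790979605 j6 1.5178725144949268 19.575
```

The torque is rising by 0.115 Nm per 0.02 rad, which means the stop is reached at about 71°. I'll ease back 0.015 rad and let it rise.

>>> {"api": "play_rows", "payload": {"moves": [{"xyz": [0,0,0],"spin": -0.015},{"xyz": [0,0,-0.1],"spin": -0.015},{"xyz": [0,0,-0.2],"spin": -0.015},{"xyz": [0,0,-0.3],"spin": -0.015},{"xyz": [0,0,-0.4],"spin": -0.015},{"xyz": [0,0,-0.5],"spin": -0.015},{"xyz": [0,0,-0.6],"spin": -0.015},{"xyz": [0,0,-0.6],"spin": -0.015}]}}

```text
time_s: 20.58
ee_pos: [0.5661, 0.0344, 0.1363]
tcp_rot: [0.0, 1.0, 0.007, -0.0]
ft_force: [-1.5, -3.4, 2.7]
finger_gap: 0.0122
```

```bash
python3 st.py
```

```text
[0.5661 0.0344 0.1363] [-1.66 -3.99  3.36] [-1.06   0.57   0.168] yaw 0.8 gap 0.01246149427896682 j6 1.503744180259912 20.775
```

>>> {"api": "play_rows", "payload": {"moves": [{"xyz": [0,0,-0.1],"spin": 0},{"xyz": [0,0,-0.2],"spin": 0},{"xyz": [0,0,-0.2],"spin": 0}]}}

```text
time_s: 21.15
ee_pos: [0.5662, 0.0347, 0.1383]
tcp_rot: [-0.0, 1.0, 0.007, -0.0]
ft_force: [-1.8, -3.3, 2.3]
finger_gap: 0.0125
```

```bash
python3 st.py
```

```text
[0.5662 0.0347 0.1383] [-1.98 -3.06  2.41] [-0.82   0.701  0.15 ] yaw 0.81 gap 0.011639787526140782 j6 1.5037699144954673 21.35
```

>>> {"api": "play_rows", "payload": {"moves": [{"xyz": [0,0,-0.1],"spin": 0},{"xyz": [0,0,-0.2],"spin": 0},{"xyz": [0,0,-0.2],"spin": 0}]}}

```text
time_s: 21.72
ee_pos: [0.5662, 0.0345, 0.14]
tcp_rot: [0.0, 1.0, 0.007, -0.0]
ft_force: [-2.1, -3.2, -0.5]
finger_gap: 0.012
```

```bash
python3 st.py
```

```text
[0.5662 0.0345 0.14  ] [-1.77 -3.95 -1.1 ] [-0.855  0.586  0.164] yaw 0.8 gap 0.012018664331958265 j6 1.5037194021624523 21.925
```

>>> {"api": "play_rows", "payload": {"moves": [{"xyz": [0,0,0],"spin": 0},{"xyz": [0,0,0],"spin": 0},{"xyz": [0,0,0],"spin": 0},{"xyz": [0,0,0],"spin": 0},{"xyz": [0,0,0],"spin": 0},{"xyz": [0,0,0],"spin": 0}], "grip": 6}}

```text
time_s: 22.68
ee_pos: [0.5665, 0.0345, 0.1404]
tcp_rot: [-0.0, 1.0, 0.007, 0.0]
ft_force: [-0.8, -0.4, -0.6]
finger_gap: 0.0597
```

```bash
python3 st.py;python3 - <<'E'
from h import *
from cell import cams
w=snap(cams,"wrist","w9");s=snap(cams,"scene","s9")
E
```

```text
[0.5664 0.0345 0.1404] [-0.1  -0.14 -0.18] [-0.023  0.001 -0.005] yaw 0.8 gap 0.060100424974633096 j6 1.5038032540869744 22.875
```

View pics/w9.png

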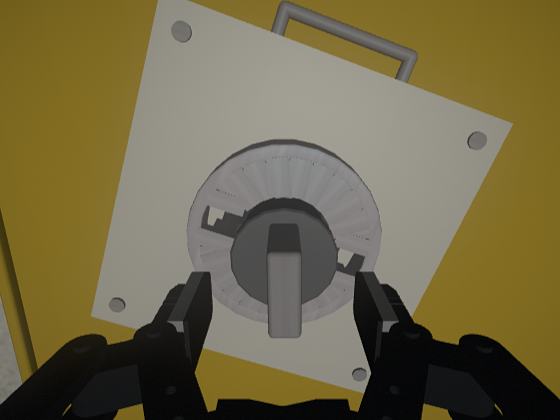

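Released: the fingers are clear of the bar and the plug is seated, with the bar upright in the image at (284,290) and the slots empty. I'll retract straight up and check the plug's height and yaw.

>>> {"api": "play_rows", "payload": {"moves": [{"xyz": [0,0,-1],"spin": 0},{"xyz": [0,0,-3],"spin": 0},{"xyz": [0,0,-6],"spin": 0},{"xyz": [0,0,-10],"spin": 0},{"xyz": [0,3,-12],"spin": 0},{"xyz": [0,6,-12],"spin": 0},{"xyz": [0,6,-12],"spin": 0},{"xyz": [0,6,-12],"spin": 0},{"xyz": [0,6,-12],"spin": 0}]}}

```text
time_s: 24.1
ee_pos: [0.567, -0.0247, 0.2603]
tcp_rot: [-0.0, 1.0, 0.007, -0.0]
ft_force: [-0.0, 0.3, -0.1]
finger_gap: 0.0599
```

```bash
python3 st.py;python3 - <<'E'
from h import *
from cell import cams
w=snap(cams,"wrist","w10");s=snap(cams,"scene","s10")
im=cv2.imread("pics/w10.png")
s_=cv2.imread("pics/s10.png")
cv2.imwrite("pics/z11.png",np.hstack([cv2.resize(im[50:230,190:370],(400,400)),cv2.resize(s_[180:260,247:327],(400,400),interpolation=cv2.INTER_CUBIC)]))
E
```

```text
[ 0.5671 -0.0248  0.2602] [ 0.47 -0.15  0.48] [ 0.007  0.023 -0.014] yaw 0.85 gap 0.05993662880424386 j6 1.3982288684118946 24.3
```

View pics/w10.png

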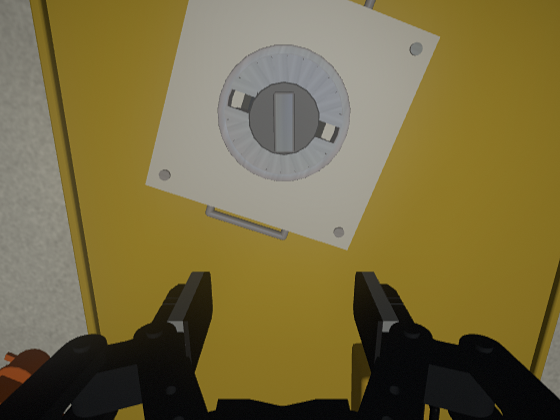

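View pics/z11.png

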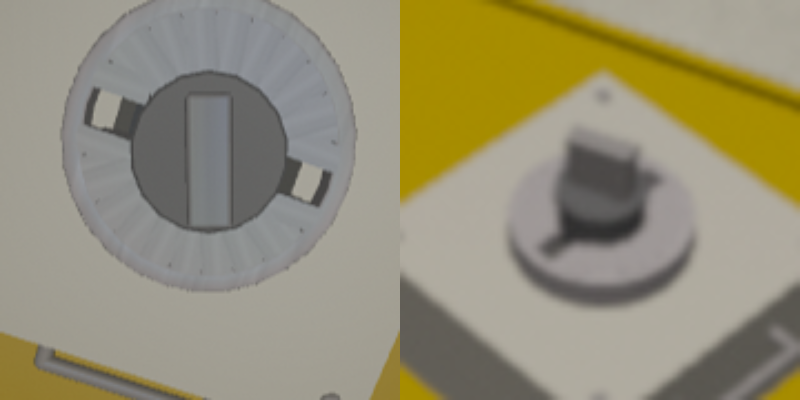

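```bash
python3 - <<'E'
from h import *
from cell import cams
w=cams.capture("wrist");s=cams.capture("scene")
im=w["color"]
cv2.imwrite("pics/z12.png",cv2.resize(im[80:165,240:325,::-1],(595,595),interpolation=cv2.INTER_CUBIC))
cv2.imwrite("pics/z13.png",cv2.resize(s["color"][195:245,262:312,::-1],(600,600),interpolation=cv2.INTER_CUBIC))
E
```

```text
(no output)
```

View pics/z12.png

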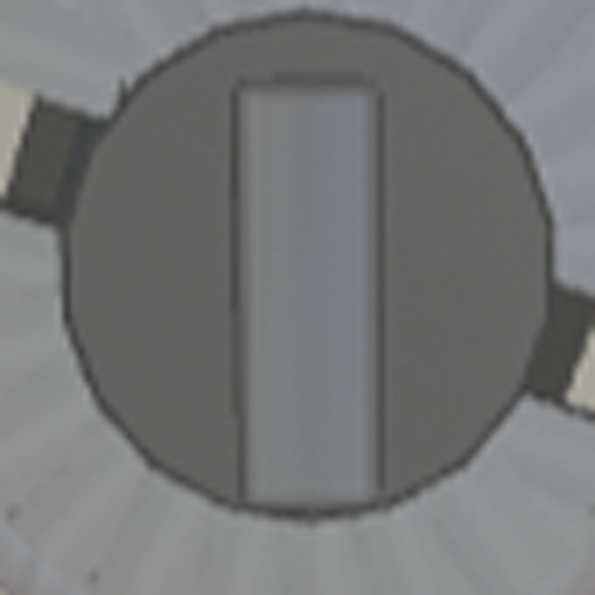

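View pics/z13.png

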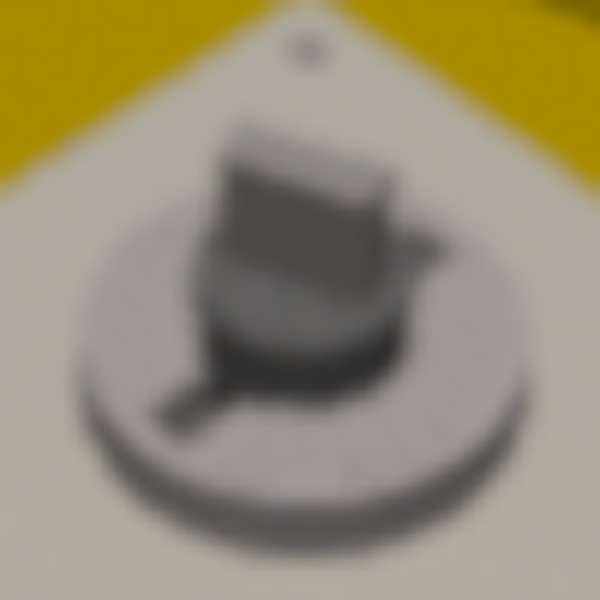

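```bash
python3 - <<'E'
from h import *
from cell import cams
w=cams.capture("wrist");s=cams.capture("scene");n=np.linalg.norm
W=lambda x,y:(240+x/7,80+y/7); S=lambda x,y:(262+x/12,195+y/12)
print("bar top",tri(w,W(310,293),s,S(311,161)))
# collar via slots outer ends, w10 full image via z11 (0.45)
Z=lambda x,y:(190+x*.45,50+y*.45)
print("collar",tri(w,Z(209,146),s,S(305,338)))
for z in (.129,.134): print(z,"rim",n(plane(w,W(62,255),z)-plane(w,W(553,245),z)))
for z in (.164,.169): print(z,"bar",n(plane(w,W(310,84),z)-plane(w,W(310,501),z)), n(plane(w,W(239,293),z)-plane(w,W(379,293),z)))
a,b=plane(w,W(310,84),.169),plane(w,W(311,501),.169);print("yaw bar",np.degrees(np.arctan2(*(b-a)[1::-1])),(a+b)/2)
print("collar",[ (z,n(plane(w,Z(62,146),z)-plane(w,Z(356,146),z))) for z in (.107,.112,.117)])
# scene: predict pix of bar-top centre for both heights
for z in (.164,.169): print(z,(np.array(proj(s,[.5664,.0347,z]))-[262,195])*12)
print("collar ctr pred",(np.array(proj(s,[.5664,.0347,.112]))-[262,195])*12)
E
```

```text
bar top (array([0.56572517, 0.03511705, 0.16940976]), np.float64(0.0027763879558170257))
collar (array([0.56589514, 0.03507257, 0.11041842]), np.float64(0.0019075819211945445))
0.129 rim 0.0544695350010808
0.134 rim 0.05354859330477573
0.164 bar 0.039956288417025324 0.013759671066706591
0.169 bar 0.03919004191823077 0.013495800216907262
yaw bar -88.9079597521987 [0.56630573 0.03336275 0.169     ]
collar [(0.107, np.float64(0.11036038407651746)), (0.112, np.float64(0.1086236690337763)), (0.117, np.float64(0.10688695399103536))]
0.164 [301.78016138 178.12868547]
0.169 [302.08037777 162.73067387]
collar ctr pred [298.7452804  333.78685137]
```

```bash
python3 -c "
from cell import r
print(r.observe()['time_s'],r.hand_in())"
```

```text
the job is handed in; nothing more can be done
24.6 None
```

The plug is in the port and turned to its stop. My checks say it is locked, and I handed the job in at 24.6 s of the 64 s allowed; hand-in reports no verdict.

- **Insertion:** I lined the visible lug up with its slot using the wrist camera and pressed the plug down with about 9 N on the spring.
- **Turn:** I turned it clockwise in small steps. At about 71° the torque began to climb, reaching 0.24 Nm, so I took that as the stop. I eased back about 1° and let the plug rise.
- **Release:** While rising, it passed the height where an unlocked plug would stop. I then opened the gripper and moved straight up and clear.

**Last checks:**
- **Height:** the top of the grip bar measures 59 mm above the collar, where 57 mm means locked and 52 mm unlocked.
- **Angle:** the bar sits about 71° from the entry direction.
- **Hands off:** the wrist force was near zero and nothing touched the plug.

**Disagreements:**
- **Depth:** while pressing, the depth worked out from the spring force was up to 5 mm less than the depth from the arm's position. I pressed 3 mm further before turning to be safe.
- **Size:** the wrist camera's size-based height check could not tell locked from unlocked, so the locked reading rests on the two-camera height and the rise.
- **Tilt:** the plug may have sat about 1° tilted in the grip, but it still went in freely.

I kept the arm away from the jar, dish, meter and orange look-alikes, but took no final picture of them.

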